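# Take the dummy load off the quick-lock antenna socket

## Robot

A 7-joint arm with a two-finger parallel gripper is mounted at the origin on the work surface. World frame = base frame: x ahead of the robot, y to its left, z up, the work surface at z = 0. Lengths are in m, angles in rad, forces in N, time in s.
With the tool pointing down it reaches from about 0.425 to 0.825 m from the base axis. Payload 3.6 kg.
Tool frame: the origin (TCP) lies on the centre line of the jaws, within the pads' length; the fingertips stand 25 mm ahead of it and the grasp point (between the pads) lies 6 mm ahead of it; z points along the fingers, y is the line along which they close (so a half turn about z gives the same grasp; the last joint's range is limited). The gripper opens to 85 mm and grips with 20 to 120 N. Pads are 22 mm wide; open, the fingers measure 114 mm over their backs; the gripper's body (76 mm by 85 mm) begins 54 mm behind the grasp point. The pads swing forward as they close: fully open they stand 13 mm farther back than shut.
Start: joints at [1.284, 0.615, -0.013, 1.423, 0.008, 1.103, -0.04], TCP at [0.168, -0.628, 0.256] pointing down, gripper open.
Joint ranges: [-3.12, 3.12], [-0.3, 2.06], [-1.34, 1.32], [0.26, 2.42], [-1.36, 4.5], [0.01, 1.98], [-2.84, 2.84]. Speed limits (rad/s): [2.79, 2.79, 3.14, 3.14, 3.14, 3.14, 3.14].

## Interface

Orientations are given as [roll, pitch, yaw] about the fixed x, y, z axes, in that order (R = Rz(yaw) Ry(pitch) Rx(roll)).
In Python, from plant import bot gives the robot as it stands.
- The arm moves only by the tool jog_arm, never from a script. Its argument "increments" is a list of rows, each a list of 7 numbers: the turn, a rotation vector about the tool's x, y, z in units of 8 degrees (1.0 is 8 degrees), then the shift along the tool's x, y, z in units of 25 mm (1.0 is 25 mm), then the closure, from 0 (fully open) to 1 (shut). In form: [[ax, ay, az, tx, ty, tz, grip], ...]. A call has 1 to 10 rows; each row shifts and turns the commanded pose from where the row before left it, along the tool's axes as they then stand; what a row does not reach is not made up. A row lasts 1/10 s, in which the tool goes at most 50 mm and 8.59 degrees, less where a joint would pass 70% of its speed; a pose out of reach is approached as far as the arm can. A call is refused whole if a number of a shift passes 1 or a number of a turn 1, either way. A call with a gripper value outside its range is refused whole. The fingers move at their own pace and stop on an object; "grip_force" is the grip in N (left out, the last holds). Time passes only in rows, so rows that do not move let the fingers close. It gives the time, the measured TCP pose, the force, the opening and the grip force at its end, in the units of the state.
- bot.observe(): the state, without advancing time (a new reading comes with each control period).
- bot.capture(name): name is "scene" or "side" or "wrist"; returns a dict with "pixels" (384x512x3 uint8, blue, green, red), "mtx" (3x3 intrinsics, pixels), "rvec" (rotation vector, rad) and "tvec" (3), from world to camera coordinates, as OpenCV has them. Camera axes: x right, y down, z forward; pixel columns grow to the right and rows downward; lengths in m; the calibration is good to about 2 mm. A picture is of the moment at which its call begins. There is no depth.
- bot.job_done(): hands the job in; it is judged then, once.
Trained networks look in a picture, given as the dict that the camera call returned (one of the last four; its "shot" number tells which), for a name from the list of things; names that differ only in an ending like _2 or _b are one class to them, and where a whole thing is asked for, a point or a joint stands for the part that bears it (a point fixed in the world has none). Each returns a list of dicts, best first, with "score" (0 to 1); they miss things now and then, are a little off and sometimes report something else, mostly with a low value. They report only what shows in the picture. A call takes as long as a camera call. They do not tell look-alikes from the thing itself.
- bot.look_for(picture, query): "at" ([column, row] in pixels, amid what is visible of it).
The state is a dict: "t": time; "q": joint angles; "qvel": joint speeds; "effort": joint torques, N m; "tool_pos": TCP position; "ee_rot": TCP orientation; "force": force on the tool from outside, world axes, zero at the start; "torque": the same for the moment, N m; "finger_gap": finger opening in m; "gripper_force": force on a finger pad.
Only numpy, scipy, OpenCV 4.12 (cv2) and the standard library are available. Lean on these libraries where they do the work, as an engineer would, in place of code of your own. Each camera call takes 0.05 s, during which the arm holds its last target. There are 200 camera calls.

## Task

The transmitter test is over: take the dummy load off the quick-lock socket of the grey antenna box and lay it in the V trough of the wooden stand. Draw the socket's sprung sleeve back towards the box, by feel and right to its stop, until the load springs part-way out, let go of the sleeve, then draw the load straight out so that the sleeve snaps fully forward, and lay the load down along the trough. Be gentle: never force the sleeve into its stop, never tug hard or lever at the load in its socket, do not drop it into the stand, and leave the morse key, the mug and the microphone where they are.

Things in the scene. Friction and masses are not known exactly. Their poses are not given: they have to be found in the camera images.
- patch: Grey antenna box fixed to the desk, 160 (x) x 200 x 125 mm high. Origin: middle of its underside; z up. Its front face looks to -x, 80 mm from the origin. On it, axis level along x and 95 mm up: flange, brass neck 25 mm in diameter, sleeve (30 to 60 mm from the face), socket mouth (62 mm), then the dummy load. Red-capped sockets are unused.
- socket_mouth (a point): Centre of the socket's mouth, on the socket's axis, 62 mm in front of the box's face. Axes as the box: -x points out of the socket along its axis, z is up.
- sleeve (a joint): How far the sleeve is drawn back to the box, in m: 0 forward, under 0.015 at its stop. Its spring resists with 5 N at first, 11 to 12 N at the stop. Let go too soon it springs forward and the load stays locked; only at the stop do the latches clear and a sprung contact pushes the load 5 mm out. Then, let go, it rests 3 to 8 mm back on the spigot; it snaps to 0 once the load is 12 to 20 mm out.
- buffer (a joint): Give, in m, of the stiff rubber buffer between the sleeve and its stop: 0 up to a pull of about 13 N on the sleeve, then 1 mm for every 15 N more. Over 0.0004 (about 20 N on the sleeve) is too much.
- sleeve_grip (a point): On the socket's axis at the middle of the ribbed aluminium sleeve (32 mm in diameter, 30 mm long, green band at its outer end); moves with it, 45 mm from the box's face when forward. Its z axis points out of the socket along the axis. Finger pads fit here from above, one on either side.
- load: Dummy load, loose, 0.14 kg: black finned cylinder (40 mm in diameter, 50 long, red end ring), steel hexagon collar 28 mm across, brass spigot 16 mm in diameter, 32 long. Origin: centre of the finned cylinder; x along its axis to the spigot's tip (+73 mm). Starts locked, origin 41 mm from the mouth; clear beyond 73. Sprung out, under 10 N draws it; tugging or levering at over 25 N is too much.
- stand: Dark wooden stand fixed to the desk, base 130 x 90 x 12 mm, z up. Origin on the desk under the middle of its V trough, which runs along x: 46 mm long, 36 mm wide over the edges, flanks at 45 degrees, edges 37 mm above the desk. Two adapters, tops 40 mm above the desk, stand at x = +62, y = +26 and -26 mm.
- trough (a point): Where the centre of the finned cylinder belongs, on the axis of a load lying in the trough: 50 mm above the desk, over the trough's middle. The load's axis lies along this frame's x axis, either end first. Fingers that hold the finned cylinder at its sides pass outside the trough's edges.
- morse_key: Brass morse key on a dark wooden base 130 x 75 mm, 52 mm tall, loose, 0.8 kg; origin in the middle of its underside. To be left alone.
- mug: White mug, 80 mm in diameter, 92 mm tall, loose; origin in the middle of its underside. To be left alone.
- fist_mic: Black hand microphone, 60 x 95 x 30 mm, lying loose on the desk; origin in the middle of its underside. To be left alone.
Things that resemble listed ones, but are neither listed nor needed, are in the scene too. There is more than one size of the load; the job needs the smallest.

How it is judged:
By the outcome, as a careful person would: the job done as asked, in the order asked, and still so for the second after the job is handed in, with the robot touching nothing.
It also fails if it takes over 66 s, if anything falls off the work surface, if the arm or the gripper's body presses on something with over 40 N, if the wrist force passes 120 N, or if a joint passes its speed limit or range.

## Working session

There is one attempt and no reset: what is moved stays moved. The work goes in short steps, Python scripts to look and compute and a tool call to move; the robot and the scene stay as the last step left them, time stands still between calls to the robot, and variables do not carry over. Pictures are saved under pics/ and viewed, at most 10 in all, crops included, and the job is handed in when it is done.

Besides the shell and the picture viewer there is one more tool, called after ">>>" by a JSON object that holds its "name" and its "arguments". jog_arm: Moves the arm, as the interface text tells. Its arguments: {"type":"object","properties":{"increments":{"type":"array"},"grip_force":{"type":"number"}},"required":["increments"]}

```bash
mkdir -p pics; cat > h.py <<'E'
import numpy as np, cv2
from plant import bot
from scipy.spatial.transform import Rotation as R
def cam(p): 
    return cv2.Rodrigues(np.array(p["rvec"],float))[0], np.array(p["tvec"],float).ravel(), np.array(p["mtx"],float)
def ray(p,uv):
    Rm,t,K=cam(p); d=Rm.T@np.linalg.inv(K)@np.array([uv[0],uv[1],1.]); return -Rm.T@t, d/np.linalg.norm(d)
def at_z(p,uv,z):
    c,d=ray(p,uv); return c+d*(z-c[2])/d[2]
def tri(*pu):
    A=np.zeros((3,3));b=np.zeros(3)
    for p,uv in pu:
        c,d=ray(p,uv);M=np.eye(3)-np.outer(d,d);A+=M;b+=M@c
    X=np.linalg.solve(A,b); return X,[np.linalg.norm(np.cross(X-ray(p,u)[0],ray(p,u)[1])) for p,u in pu]
def proj(p,X):
    return cv2.projectPoints(np.array(X,float).reshape(-1,3),np.array(p["rvec"],float),np.array(p["tvec"],float),np.array(p["mtx"],float),None)[0].reshape(-1,2)
E
python3 - <<'E'
from h import *
np.set_printoptions(precision=3,suppress=True)
o=bot.observe();print({k:np.round(v,3) for k,v in o.items()})
P={}
for n in("scene","side"):
    p=bot.capture(n);P[n]=p;cv2.imwrite(f"pics/{n}0.png",p["pixels"])
    print(n,ray(p,(256,192)))
    for q in("patch","sleeve","load","stand","morse_key","mug","fist_mic"):
        r=bot.look_for(p,q)
        print(q,[(np.round(x["at"]).tolist(),round(x["score"],2),at_z(p,x["at"],.05)[:2].round(3).tolist()) for x in r[:4]])
E
```

```text
{'t': np.float64(0.0), 'q': array([ 1.284,  0.616, -0.013,  1.425,  0.008,  1.103, -0.04 ]), 'qvel': array([-0.001, -0.   ,  0.001,  0.001,  0.001,  0.   ,  0.   ]), 'effort': array([ -0.   , -46.922,   0.259, -17.104,   0.01 ,   0.009,  -0.   ]), 'tool_pos': array([ 0.167, -0.627,  0.255]), 'ee_rot': array([-3.139,  0.   ,  0.261]), 'force': array([ 0.706,  0.097, -0.641]), 'torque': array([-0.002,  0.022, -0.036]), 'gripper_force': np.float64(0.0), 'finger_gap': np.float64(0.086)}
scene (array([1.079, 0.608, 0.687]), array([-0.521, -0.563, -0.642]))
patch [([283.0, 222.0], 0.66, [0.589, 0.17])]
sleeve [([239.0, 188.0], 0.46, [0.582, 0.005])]
load [([244.0, 131.0], 0.94, [0.387, -0.194]), ([318.0, 324.0], 0.9, [0.733, 0.393]), ([226.0, 178.0], 0.69, [0.579, -0.047])]
stand [([204.0, 167.0], 0.69, [0.593, -0.126])]
morse_key [([197.0, 246.0], 0.61, [0.78, 0.094])]
mug [([150.0, 185.0], 0.74, [0.74, -0.161])]
fist_mic [([238.0, 187.0], 0.63, [0.581, 0.003]), ([308.0, 170.0], 0.51, [0.397, 0.079])]
side (array([-0.223,  0.884,  0.734]), array([ 0.607, -0.625, -0.491]))
patch [([223.0, 215.0], 0.69, [0.602, 0.159])]
sleeve []
load [([127.0, 244.0], 0.82, [0.677, 0.405]), ([371.0, 200.0], 0.77, [0.36, -0.171]), ([262.0, 178.0], 0.56, [0.669, -0.062])]
stand [([314.0, 190.0], 0.63, [0.509, -0.112]), ([222.0, 217.0], 0.51, [0.598, 0.166])]
morse_key []
mug [([271.0, 159.0], 0.89, [0.739, -0.18])]
fist_mic [([312.0, 240.0], 0.85, [0.36, 0.091])]
```

```bash
python3 - <<'E'
import cv2
for n in("scene","side"):
    a=cv2.imread(f"pics/{n}0.png"); 
    x0,y0,w,h=(130,90,256,192) if n=="scene" else (170,110,256,192)
    cv2.imwrite(f"pics/{n}0c.png",cv2.resize(a[y0:y0+h,x0:x0+w],None,fx=3.1,fy=3.1,interpolation=cv2.INTER_CUBIC))
E
```

```text
(no output)
```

View pics/scene0c.png

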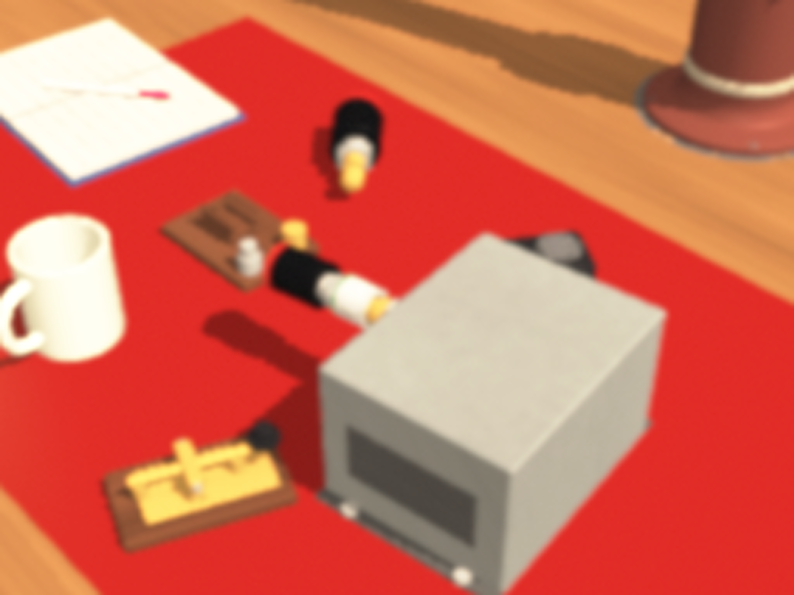

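View pics/side0c.png

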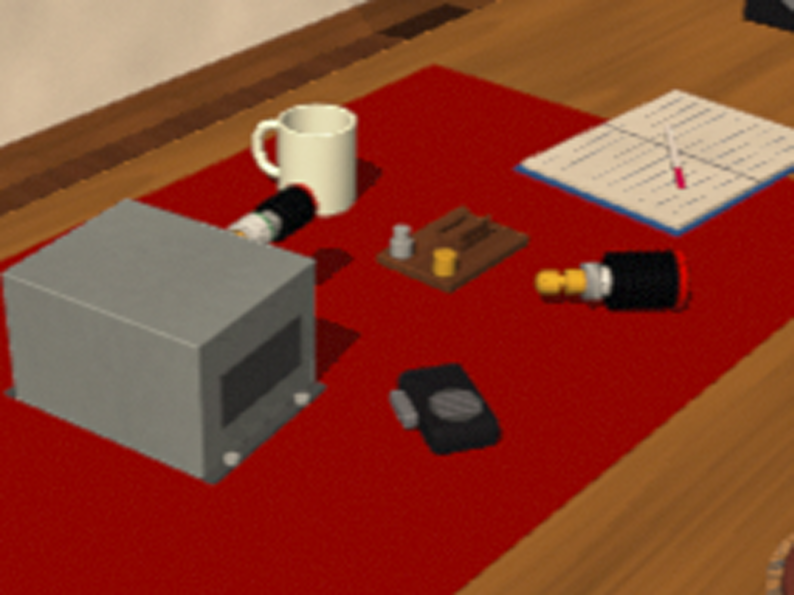

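Scene crop: the box is at (490,380), with its front facing the load. The locked load is at (305,277), the sleeve at (358,298) and the stand at (240,240) with its adapters towards the box. A bigger look-alike lies at (357,140). In the side crop the stand is at (452,248), the load at (285,208) and the mug close behind it.

```bash
python3 - <<'E'
from h import *
np.set_printoptions(precision=3,suppress=True)
p=bot.capture("scene");s=bot.capture("side")
f=lambda L,o:[(x/3.1+o[0],y/3.1+o[1]) for x,y in L]
A=f([(487,234),(665,314),(512,472),(321,370)],(130,90))
B=f([(315,263),(201,348),(5,272),(125,200)],(170,110))
def show(A,pp,z):
    X=np.array([at_z(pp,u,z) for u in A]);c=X.mean(0);e=np.diff(np.vstack([X,X[:1]]),axis=0)
    print(X[:,:2].tolist(),c[:2],np.linalg.norm(e,axis=1),np.degrees(np.arctan2(e[:,1],e[:,0])))
show(A,p,.125);show(B,s,.125)
show(f([(160,230),(235,190),(318,243),(247,288)],(130,90)),p,.012)
show(f([(462,207),(528,240),(450,288),(378,257)],(170,110)),s,.012)
# load red end & sleeve at z=.095
for nm,u,v in [("loadmid",(302,275),(285,210)),("collar",(330,289),(262,227))]:
    uu=f([u],(130,90))[0];vv=f([v],(170,110))[0]
    print(nm,tri((p,uu),(s,vv)),at_z(p,uu,.095),at_z(s,vv,.095))
# adapters tops z .04
for nm,u,v in [("brass",(295,226),(446,251)),("steel",(248,241),(401,228))]:
    uu=f([u],(130,90))[0];vv=f([v],(170,110))[0]
    print(nm,tri((p,uu),(s,vv)))
print('mug',tri((p,f([(67,235)],(130,90))[0]),(s,f([(317,115)],(170,110))[0])))
E
```

```text
[[0.49993314286232016, 0.09325597214309944], [0.4783944268987771, 0.2480781014518909], [0.670881623843865, 0.2762567593597185], [0.6959247059750737, 0.12338028167722548]] [0.586 0.185] [0.156 0.195 0.155 0.198] [  97.92     8.329  -80.697 -171.262]
[[0.4912951113682963, 0.09147696031961083], [0.46851575495676734, 0.24209897112447287], [0.6659913205878414, 0.2707552348469563], [0.6890574865956098, 0.1210738479386857]] [0.579 0.181] [0.152 0.2   0.151 0.2  ] [  98.6      8.257  -81.24  -171.488]
[[0.6020006704171335, -0.22709000049426276], [0.5096865448034751, -0.2317892276026967], [0.5074250472701376, -0.10852865761488817], [0.5965722097048707, -0.10092689694331736]] [ 0.554 -0.167] [0.092 0.123 0.089 0.126] [-177.086   91.051    4.874  -87.536]
[[0.5903782405030737, -0.24251143798822417], [0.5001338424254743, -0.2300992146924704], [0.4997579142880548, -0.10531931359742386], [0.586825116440548, -0.10514845229968472]] [ 0.544 -0.171] [0.091 0.125 0.087 0.137] [172.169  90.173   0.112 -88.518]
loadmid (array([ 0.612, -0.001,  0.094]), [np.float64(0.0014894618731713862), np.float64(0.0014894618731714103)]) [0.614 0.003 0.095] [ 0.611 -0.001  0.095]
collar (array([0.609, 0.031, 0.092]), [np.float64(0.0012662952898213622), np.float64(0.0012662952898214337)]) [0.61  0.032 0.095] [0.604 0.036 0.095]
brass (array([ 0.522, -0.124,  0.033]), [np.float64(0.0023242466549623), np.float64(0.002324246654962201)])
steel (array([ 0.575, -0.124,  0.041]), [np.float64(0.00015438249588557642), np.float64(0.0001543824958856381)])
mug (array([ 0.723, -0.167,  0.1  ]), [np.float64(0.0007679636751972986), np.float64(0.0007679636751972981)])
```

>>> {"name": "jog_arm", "arguments": {"increments": [[0,0,-1,0,0,0,0],[0,0,-1,0,0,0,0],[0,0,-1,0,0,0,0],[0,0,-1,0,0,0,0],[0,0,-1,0,0,0,0],[0,0,-1,0,0,0,0],[0,0,-1,0,0,0,0],[0,0,-1,0,0,0,0],[0,0,-1,0,0,0,0],[0,0,-1,0,0,0,0]]}}

```text
t: 1.9
tool_pos: [0.1675, -0.628, 0.2563]
ee_rot: [-3.141, 0.0, 1.663]
force: [0.6, -0.4, -0.0]
finger_gap: 0.0851
gripper_force: 0.0
```

>>> {"name": "jog_arm", "arguments": {"increments": [[0,0,-0.42,0,0,0,0],[0,0,0,1,0.9,0,0],[0,0,0,1,0.9,0,0],[0,0,0,1,0.9,0,0],[0,0,0,1,0.9,0,0],[0,0,0,1,0.9,0,0],[0,0,0,1,0.9,0,0],[0,0,0,1,0.9,0,0],[0,0,0,1,0.9,0,0],[0,0,0,1,0.9,0,0]]}}

```text
t: 2.9
tool_pos: [0.3361, -0.3751, 0.2566]
ee_rot: [3.141, 0.001, 1.715]
force: [0.7, -1.6, 0.5]
finger_gap: 0.0854
gripper_force: 0.0
```

```bash
python3 - <<'E'
from h import *
np.set_printoptions(precision=3,suppress=True)
o=bot.observe();print(o["t"],o["tool_pos"],o["ee_rot"],o["q"],o["force"])
w=bot.capture("wrist");c,d=ray(w,(256,192));print(c,d,at_z(w,(256,192),0),at_z(w,(0,0),0.05),at_z(w,(511,383),0.05),at_z(w,(0,383),0.05))
E
```

```text
2.9 [ 0.336 -0.375  0.257] [3.141 0.001 1.715] [ 1.114  0.419 -0.451  1.83   0.222  0.941  0.71 ] [ 0.734 -1.598  0.487]
[ 0.326 -0.302  0.375] [ 0.025 -0.285 -0.958] [ 0.336 -0.413  0.   ] [ 0.091 -0.258  0.05 ] [ 0.682 -0.598  0.05 ] [ 0.055 -0.689  0.05 ]
```

>>> {"name": "jog_arm", "arguments": {"increments": [[0,0,0,1,0.9,0,0],[0,0,0,1,0.9,0,0],[0,0,0,1,0.9,0,0],[0,0,0,1,0.9,0,0],[0,0,0,1,0.9,0,0],[0,0,0,1,0.9,0,0],[0,0,0,1,0.9,0,0],[0,0,0,1,0.9,0,0],[0,0,0,1,0.9,0,0],[0,0,0,1,0.9,0,0]]}}

```text
t: 3.95
tool_pos: [0.5228, -0.0954, 0.2565]
ee_rot: [3.141, 0.0, 1.715]
force: [-0.4, -0.7, -0.2]
finger_gap: 0.0857
gripper_force: 0.0
```

>>> {"name": "jog_arm", "arguments": {"increments": [[0,0,0,1,0.9,0,0],[0,0,0,1,0.9,0,0],[0,0,0,1,0.9,0,0],[0,0,0,0.4,0.1,0,0],[0,0,0,0,0,0,0],[0,0,0,0,0,0,0]]}}

```text
t: 4.55
tool_pos: [0.5785, -0.0036, 0.2562]
ee_rot: [-3.14, 0.002, 1.714]
force: [-0.4, -0.6, -0.1]
finger_gap: 0.0856
gripper_force: 0.0
```

```bash
python3 - <<'E'
from h import *
np.set_printoptions(precision=3,suppress=True)
o=bot.observe();print(o["t"],o["tool_pos"],o["ee_rot"],o["q"],o["force"])
w=bot.capture("wrist");cv2.imwrite("pics/w1.png",cv2.resize(w["pixels"],None,fx=1.5,fy=1.5,interpolation=cv2.INTER_CUBIC))
np.savez("w1.npz",**{k:w[k] for k in("rvec","tvec","mtx")})
u=np.array([-.144,.99,0])
f0=np.array([.5945,.104,.095])
print(proj(w,[f0-u*d for d in(30,60,62,103,128)] if 0 else [f0-u*d/1000 for d in(30,60,62,103,128)])*1.5)
print(proj(w,[(.549,-.186,.05),(.549,-.169,.012)])*1.5)
for q in("sleeve","load","stand"):print(q,[(np.multiply(x["at"],1.5).round(),x["score"]) for x in bot.look_for(w,q)])
E
```

```text
4.55 [ 0.578 -0.004  0.256] [-3.14   0.002  1.714] [ 0.269  0.541 -0.48   1.628  0.281  1.043 -0.152] [-0.383 -0.573 -0.051]
[[450.028 138.964]
 [448.177 195.73 ]
 [448.057 199.385]
 [445.721 270.986]
 [444.391 311.756]]
[[319.983 478.906]
 [328.398 432.131]]
sleeve [(array([454., 175.]), 0.7), (array([332., 435.]), 0.5)]
load [(array([111., 445.]), 0.69), (array([453., 274.]), 0.68)]
stand [(array([330., 432.]), 0.8)]
```

View pics/w1.png

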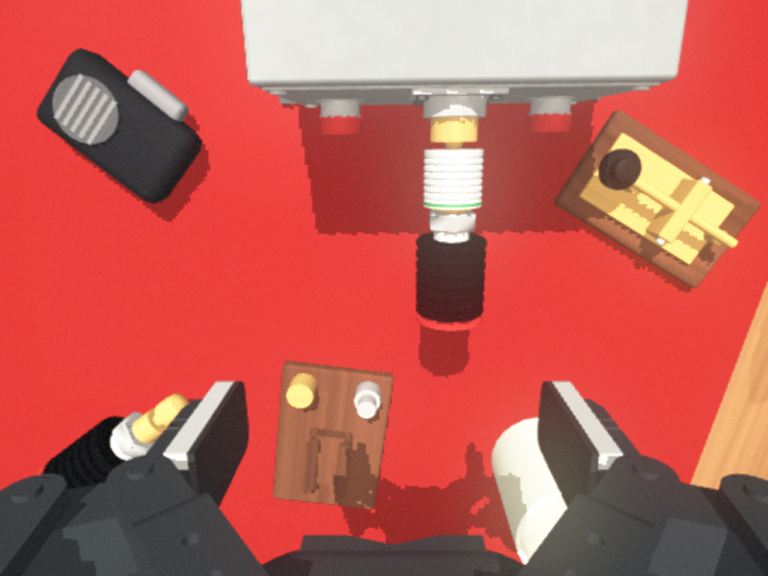

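The wrist image shows the sleeve at (453,178) with its green band at row 207. The load runs along column 451, rows 235–325, and the adapters are at (302,378) and (367,385). The trough is around (331,465), and the stand's base corners are (284,361), (393,374), (374,508) and (275,499).

```bash
python3 - <<'E'
from h import *
np.set_printoptions(precision=4,suppress=True)
w=dict(np.load("w1.npz"))
g=lambda u,z:at_z(w,(u[0]/1.5,u[1]/1.5),z)
def ang(a,b):
    d=b-a;return np.linalg.norm(d),np.degrees(np.arctan2(d[1],d[0]))
a,b=g((248,81),.125),g((678,76),.125);print("box front top edge",a,b,(a+b)/2,ang(a,b))
a,b=g((454,130),.095),g((451,280),.095);print("axis",a,b,ang(b,a))
print("sleeve ends",g((453.5,148),.105),g((453,208),.105))
print("sleeve sides",ang(g((424,180),.095),g((483,180),.095)), "load sides",ang(g((416,280),.095),g((486,280),.095)))
C=[g(u,.012) for u in[(284,361),(393,374),(374,508),(275,499)]];C=np.array(C)
print("base",C[:,:2],C.mean(0),[ang(C[i],C[(i+1)%4]) for i in range(4)])
print("adapters",g((303,377),.04),g((368,388),.04),ang(g((303,377),.04),g((368,388),.04)))
print("trough inner end edges",g((315,430),.037),g((352,434),.037))
p=bot.capture("wrist")["pixels"];cv2.imwrite("pics/w1c.png",cv2.resize(p[225:350,165:275],None,fx=4.7,fy=4.7,interpolation=cv2.INTER_CUBIC))
E
```

```text
box front top edge [0.4985 0.0857 0.125 ] [0.6947 0.1163 0.125 ] [0.5966 0.101  0.125 ] (np.float64(0.19863789779632068), np.float64(8.8773792377002))
axis [0.6001 0.0791 0.095 ] [ 0.6133 -0.0029  0.095 ] (np.float64(0.08302426402193455), np.float64(99.16228015443721))
sleeve ends [0.6003 0.07   0.105 ] [0.6056 0.0395 0.105 ]
sleeve sides (np.float64(0.032351942244519545), np.float64(8.268819688254275)) load sides (np.float64(0.04075684478475764), np.float64(8.276606624261646))
base [[ 0.5072 -0.1096]
 [ 0.5946 -0.1083]
 [ 0.5968 -0.2393]
 [ 0.5099 -0.2424]] [ 0.5521 -0.1749  0.012 ] [(np.float64(0.08743565438050994), np.float64(0.7928316559053401)), (np.float64(0.13099988501597806), np.float64(-89.0400353804004)), (np.float64(0.0869235547951485), np.float64(-177.98143494662872)), (np.float64(0.1328618934103272), np.float64(91.18704210618088))]
adapters [ 0.5269 -0.1066  0.04  ] [ 0.5758 -0.1087  0.04  ] (np.float64(0.048917769947343114), np.float64(-2.4086865737831187))
trough inner end edges [ 0.5399 -0.1521  0.037 ] [ 0.5687 -0.1515  0.037 ]
```

View pics/w1c.png

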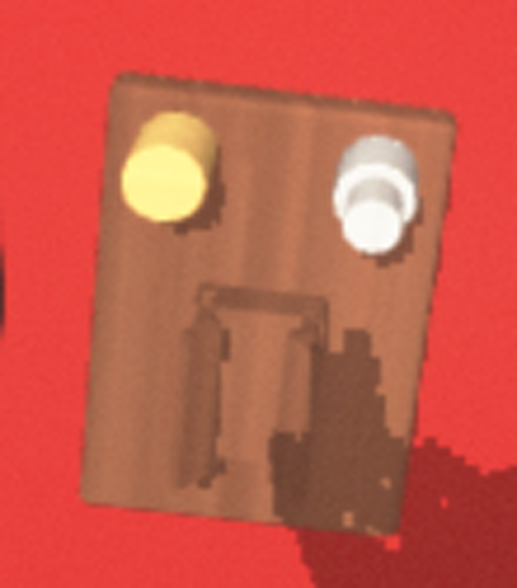

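>>> {"name": "jog_arm", "arguments": {"increments": [[0,0,-0.05,0.74,0.44,0,0.3],[0,0,0,0.74,0.44,0,0.3],[0,0,0,0.73,0.44,0,0.3],[0,0,0,0,0,1,0.3],[0,0,0,0,0,1,0.3],[0,0,0,0,0,1,0.3],[0,0,0,0,0,1,0.3],[0,0,0,0,0,0,0.3],[0,0,0,0,0,0,0.3]]}}

```text
t: 5.7
tool_pos: [0.6036, 0.0571, 0.1567]
ee_rot: [-3.142, -0.0, 1.722]
force: [-0.9, 0.6, 0.5]
finger_gap: 0.0597
gripper_force: 0.0
```

```bash
python3 - <<'E'
from h import *
np.set_printoptions(precision=4,suppress=True)
w0=dict(np.load("w1.npz"))
c=lambda x,y,z:at_z(w0,(165+x/4.7,225+y/4.7),z)
print("adapters",c(164,185,.04),c(373,225,.04))
print("trough",c(200,290,.037),c(327,298,.037),c(180,485,.037))
o=bot.observe();print(o["t"],o["tool_pos"],o["ee_rot"],o["force"],o["finger_gap"])
w=bot.capture("wrist");cv2.imwrite("pics/w2.png",cv2.resize(w["pixels"][:,100:412],None,fx=1.5,fy=1.5))
p=np.array(o["tool_pos"]);Rm=R.from_euler("xyz",o["ee_rot"]).as_matrix()
ax=p*[1,1,0]+[0,0,.095]
print("expected sleeve mid, ±11mm along x",((proj(w,[ax,ax+Rm[:,0]*.015,ax-Rm[:,0]*.015])-[100,0])*1.5).round(1))
print(w["rvec"].tolist() if hasattr(w["rvec"],'tolist') else w["rvec"]);np.savez("w2.npz",**{k:w[k] for k in("rvec","tvec","mtx")})
E
```

```text
adapters [ 0.526  -0.1231  0.04  ] [ 0.577  -0.1266  0.04  ]
trough [ 0.537  -0.1526  0.037 ] [ 0.5684 -0.1503  0.037 ] [ 0.5375 -0.2108  0.037 ]
5.7 [0.6036 0.0571 0.1567] [-3.1415 -0.      1.722 ] [-0.9093  0.56    0.5391] 0.05974016179094457
expected sleeve mid, ±11mm along x [[240.8 339. ]
 [240.8 302.3]
 [240.9 373.9]]
[-2.834572949181692, -0.2154294728088064, -0.03317720525125396]
```

View pics/w2.png

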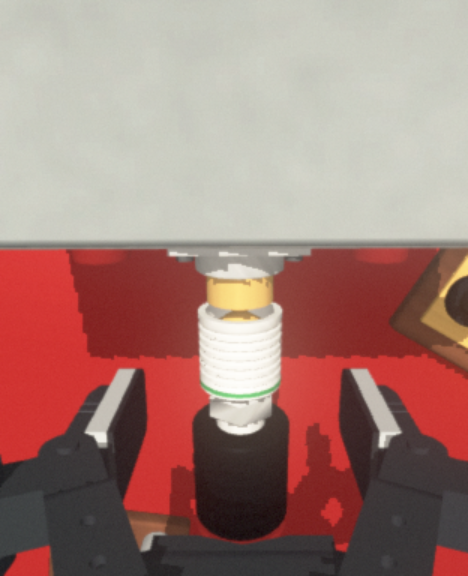

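The sleeve is centred at column 240.7 (expected 240.8) and its ends agree too, so I'll descend and grip it.

>>> {"name": "jog_arm", "arguments": {"increments": [[0,0,0,0,0,0.8,0.3],[0,0,0,0,0,0.8,0.3],[0,0,0,0,0,0.8,0.3],[0,0,0,0,0,0,0.3],[0,0,0,0,0,0,0.3]], "grip_force": 40}}

```text
t: 6.25
tool_pos: [0.6044, 0.0578, 0.0979]
ee_rot: [3.139, -0.0, 1.722]
force: [0.6, 0.6, 0.8]
finger_gap: 0.06
gripper_force: 0.0
```

>>> {"name": "jog_arm", "arguments": {"increments": [[0,0,0,0,0,0,0.45],[0,0,0,0,0,0,0.55],[0,0,0,0,0,0,0.6],[0,0,0,0,0,0,0.65],[0,0,0,0,0,0,0.7],[0,0,0,0,0,0,0.8],[0,0,0,0,0,0,0.9],[0,0,0,0,0,0,0.9],[0,0,0,0,0,0,0.9]]}}

```text
t: 7.15
tool_pos: [0.6027, 0.0573, 0.0973]
ee_rot: [-3.14, 0.001, 1.722]
force: [-3.2, -1.3, 5.4]
finger_gap: 0.0308
gripper_force: 39.0
```

>>> {"name": "jog_arm", "arguments": {"increments": [[0,0,0,0.06,0,0,0.9],[0,0,0,0.06,0,0,0.9],[0,0,0,0.06,0,0,0.9],[0,0,0,0.06,0,0,0.9],[0,0,0,0,0,0,0.9],[0,0,0,0,0,0,0.9]]}}

```text
t: 7.75
tool_pos: [0.6024, 0.0588, 0.0974]
ee_rot: [-3.14, 0.007, 1.72]
force: [-2.5, -6.2, 7.8]
finger_gap: 0.031
gripper_force: 39.0
```

>>> {"name": "jog_arm", "arguments": {"increments": [[0,0,0,0.05,0,0,0.9],[0,0,0,0.05,0,0,0.9],[0,0,0,0.05,0,0,0.9],[0,0,0,0.05,0,0,0.9],[0,0,0,0,0,0,0.9],[0,0,0,0,0,0,0.9]]}}

```text
t: 8.35
tool_pos: [0.6019, 0.0619, 0.0973]
ee_rot: [-3.139, 0.009, 1.719]
force: [-2.3, -9.0, 7.4]
finger_gap: 0.0311
gripper_force: 39.1
```

>>> {"name": "jog_arm", "arguments": {"increments": [[0,0,0,0.05,0,0,0.9],[0,0,0,0.05,0,0,0.9],[0,0,0,0.05,0,0,0.9],[0,0,0,0.05,0,0,0.9],[0,0,0,0,0,0,0.9],[0,0,0,0,0,0,0.9]]}}

```text
t: 8.95
tool_pos: [0.6013, 0.0656, 0.0973]
ee_rot: [-3.139, 0.011, 1.718]
force: [-1.7, -10.5, 7.1]
finger_gap: 0.0309
gripper_force: 39.2
```

>>> {"name": "jog_arm", "arguments": {"increments": [[0,0,0,0.04,0,0,0.9],[0,0,0,0.04,0,0,0.9],[0,0,0,0.04,0,0,0.9],[0,0,0,0,0,0,0.9],[0,0,0,0,0,0,0.9]]}}

```text
t: 9.45
tool_pos: [0.6013, 0.0659, 0.0973]
ee_rot: [-3.139, 0.015, 1.716]
force: [-1.9, -14.3, 9.1]
finger_gap: 0.0307
gripper_force: 39.3
```

>>> {"name": "jog_arm", "arguments": {"increments": [[0,0,0,0.03,0,0,0.9],[0,0,0,0.03,0,0,0.9],[0,0,0,0,0,0,0.9],[0,0,0,0,0,0,0.9]]}}

```text
t: 9.85
tool_pos: [0.6012, 0.066, 0.0973]
ee_rot: [-3.138, 0.017, 1.716]
force: [-1.6, -15.1, 8.5]
finger_gap: 0.0309
gripper_force: 39.3
```

```bash
python3 - <<'E'
from h import *
np.set_printoptions(precision=4,suppress=True)
o=bot.observe();print(o["t"],o["tool_pos"],o["force"])
w=bot.capture("wrist");cv2.imwrite("pics/w3.png",cv2.resize(w["pixels"][150:,130:382],None,fx=2.5,fy=2.5,interpolation=cv2.INTER_CUBIC))
f0=np.array([.5966,.101,.095]);u=np.array([-.1495,.9888,0])
print([(d,((proj(w,f0-u*d/1000)-[130,150])*2.5).round(0).tolist()) for d in(45,60,62,78,83,128,133)])
E
```

```text
9.85 [0.6012 0.066  0.0973] [ -1.5539 -15.1332   8.4585]
[(45, [[330.0, 378.0]]), (60, [[330.0, 451.0]]), (62, [[330.0, 460.0]]), (78, [[331.0, 533.0]]), (83, [[331.0, 554.0]]), (128, [[332.0, 731.0]]), (133, [[332.0, 749.0]])]
```

View pics/w3.png

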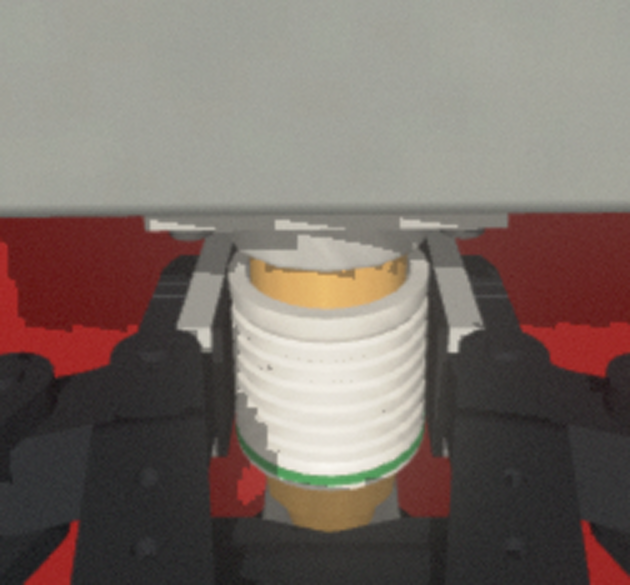

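Pulled sleeve: the green band is at (335,478), with brass showing behind it at (330,505). The gripper hides the load, so I'll compare the fixed cameras with their first pictures.

```bash
python3 - <<'E'
from h import *
out=[]
f0=np.array([.5966,.101,.095]);u=np.array([-.1495,.9888,0])
for n,(x0,y0,W,H) in dict(scene=(195,150,75,60),side=(235,155,75,60)).items():
    p=bot.capture(n);b=p["pixels"];a=cv2.imread(f"pics/{n}0.png")
    print(n,(proj(p,[f0-u*.128,f0-u*.133])-[x0,y0]).round(1).tolist())
    cv2.imwrite(f"pics/{n}1.png",b)
    out.append(np.hstack([cv2.resize(i[y0:y0+H,x0:x0+W],None,fx=5,fy=5,interpolation=cv2.INTER_CUBIC) for i in(a,b)]))
cv2.imwrite("pics/cmp.png",np.vstack(out)[:600,:800])
E
```

```text
scene [[24.6, 23.8], [23.1, 23.1]]
side [[31.7, 19.3], [32.7, 18.6]]
```

View pics/cmp.png

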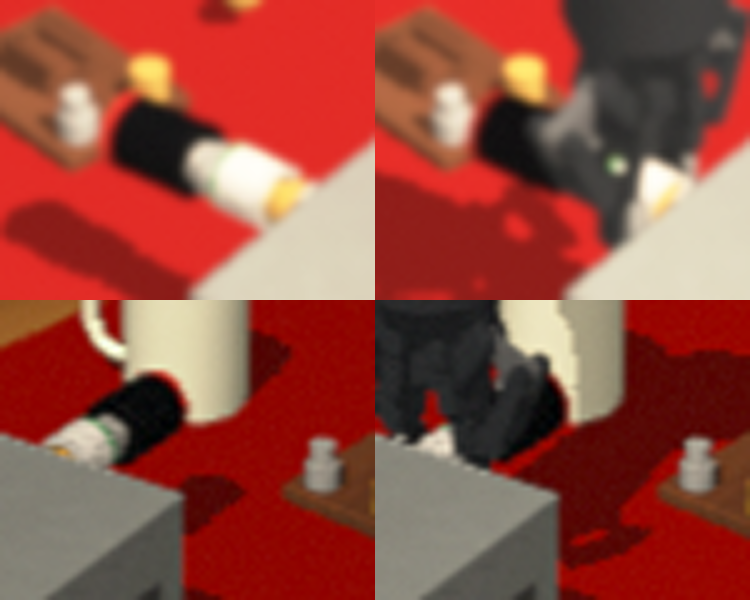

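The load's left edge has shifted about 1.6 px (1.5 expected for 5 mm), and the sleeve is at its stop at about 14–15 N. So the load has sprung out. I'll ease off and let go of the sleeve.

>>> {"name": "jog_arm", "arguments": {"increments": [[0,0,0,-0.1,0,0,0.9],[0,0,0,-0.1,0,0,0.9],[0,0,0,-0.1,0,0,0.9],[0,0,0,-0.1,0,0,0.35],[0,0,0,-0.1,0,0,0.35],[0,0,0,-0.1,0,0,0.35],[0,0,0,0,0,0,0.35],[0,0,0,0,0,0,0.35]]}}

```text
t: 10.8
tool_pos: [0.6025, 0.0636, 0.0962]
ee_rot: [-3.142, -0.001, 1.723]
force: [0.2, -0.4, 1.2]
finger_gap: 0.0553
gripper_force: 0.0
```

>>> {"name": "jog_arm", "arguments": {"increments": [[0,0,0,0,0,-0.9,0.3],[0,0,0,0,0,-0.9,0.3],[0,0,0,0,0,-0.8,0.3],[0,0,0,-0.93,-0.01,0,0.3],[0,0,0,-0.93,-0.01,0,0.3],[0,0,0,-0.93,-0.01,0,0.3],[0,0,0,0,0,0,0.3],[0,0,0,0,0,0,0.3]]}}

```text
t: 11.6
tool_pos: [0.6123, -0.0058, 0.1612]
ee_rot: [-3.142, -0.001, 1.722]
force: [-0.8, 1.1, 0.1]
finger_gap: 0.0602
gripper_force: 0.0
```

```bash
python3 - <<'E'
from h import *
np.set_printoptions(precision=4,suppress=True)
o=bot.observe();print(o["t"],o["tool_pos"],o["ee_rot"],o["force"])
w=bot.capture("wrist");cv2.imwrite("pics/w4.png",cv2.resize(w["pixels"][:,100:412],None,fx=1.5,fy=1.5))
p=np.array(o["tool_pos"]);Rm=R.from_euler("xyz",o["ee_rot"]).as_matrix()
ax=p*[1,1,0]
print([((proj(w,ax+[0,0,z]+Rm[:,0]*d)-[100,0])*1.5).round(0).tolist() for z,d in((.095,0),(.115,.025),(.115,-.025),(.111,.049),(.111,.079))])
E
```

```text
11.6 [ 0.6123 -0.0058  0.1612] [-3.1415 -0.001   1.7221] [-0.8027  1.05    0.0633]
[[[241.0, 335.0]], [[241.0, 289.0]], [[241.0, 417.0]], [[241.0, 218.0]], [[241.0, 124.0]]]
```

View pics/w4.png

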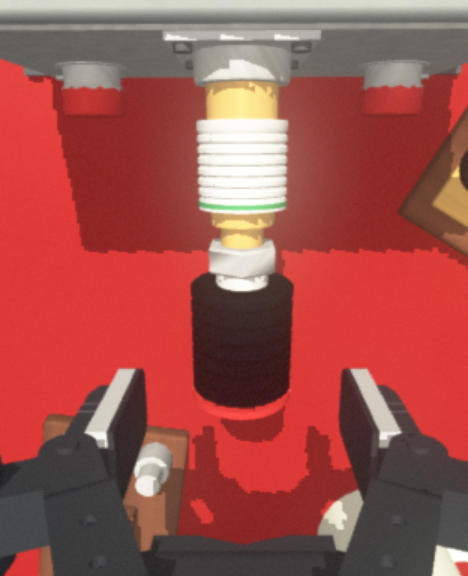

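The load is sprung out: it is centred at column 242 over rows 280–412 (289–417 expected), the gap shows brass, and the sleeve rests part-way back. Next I grip the load.

>>> {"name": "jog_arm", "arguments": {"increments": [[0,0,0,0,0,0.84,0.3],[0,0,0,0,0,0.84,0.3],[0,0,0,0,0,0.84,0.3],[0,0,0,0,0,0,0.3],[0,0,0,0,0,0,0.4],[0,0,0,0,0,0,0.5],[0,0,0,0,0,0,0.6],[0,0,0,0,0,0,0.7],[0,0,0,0,0,0,0.8],[0,0,0,0,0,0,0.8]], "grip_force": 35}}

```text
t: 12.65
tool_pos: [0.613, -0.0053, 0.0993]
ee_rot: [3.139, -0.001, 1.723]
force: [-0.5, 2.0, 3.2]
finger_gap: 0.0388
gripper_force: 36.7
```

>>> {"name": "jog_arm", "arguments": {"increments": [[0,0,0,-0.08,0,0,0.8],[0,0,0,-0.08,0,0,0.8],[0,0,0,0,0,0,0.8]]}}

```text
t: 12.95
tool_pos: [0.6138, -0.0124, 0.0984]
ee_rot: [3.141, 0.003, 1.721]
force: [2.3, -3.8, 3.5]
finger_gap: 0.0386
gripper_force: 36.6
```

>>> {"name": "jog_arm", "arguments": {"increments": [[0,0,0,-0.1,0,0,0.8],[0,0,0,-0.1,0,0,0.8],[0,0,0,-0.1,0,0,0.8],[0,0,0,0,0,0,0.8]]}}

```text
t: 13.35
tool_pos: [0.6145, -0.017, 0.0984]
ee_rot: [3.141, -0.001, 1.723]
force: [1.9, 0.9, 1.9]
finger_gap: 0.0389
gripper_force: 36.5
```

>>> {"name": "jog_arm", "arguments": {"increments": [[0,0,0,-0.12,0,0,0.8],[0,0,0,-0.12,0,0,0.8],[0,0,0,-0.12,0,0,0.8],[0,0,0,-0.12,0,0,0.8],[0,0,0,0,0,0,0.8]]}}

```text
t: 13.85
tool_pos: [0.6145, -0.0314, 0.0972]
ee_rot: [-3.138, 0.002, 1.721]
force: [-0.1, -1.1, -1.8]
finger_gap: 0.039
gripper_force: 36.2
```

>>> {"name": "jog_arm", "arguments": {"increments": [[0,0,0,-0.2,0,0,0.8],[0,0,0,-0.2,0,0,0.8],[0,0,0,-0.3,0,0,0.8],[0,0,0,-0.4,0,0,0.8],[0,0,0,0,0,0,0.8],[0,0,0,0,0,0,0.8]]}}

```text
t: 14.45
tool_pos: [0.6201, -0.0572, 0.0983]
ee_rot: [-3.142, -0.0, 1.721]
force: [0.1, 1.0, -2.7]
finger_gap: 0.0394
gripper_force: 36.2
```

```bash
python3 - <<'E'
from h import *
np.set_printoptions(precision=4,suppress=True)
o=bot.observe();print(o["t"],o["tool_pos"],o["ee_rot"],o["force"])
w=bot.capture("wrist");cv2.imwrite("pics/w5.png",cv2.resize(w["pixels"][:,60:452],None,fx=1.5,fy=1.5))
np.savez("w5.npz",**{k:w[k] for k in("rvec","tvec","mtx")})
E
```

```text
14.45 [ 0.6201 -0.0572  0.0983] [-3.1415 -0.      1.7214] [ 0.0896  1.0091 -2.6686]
```

View pics/w5.png

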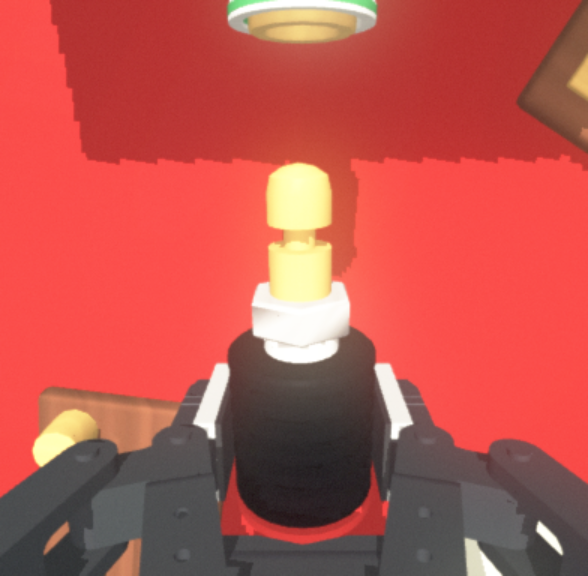

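The load is out straight: spigot tip at (299,163), and the sleeve's green end sits just behind the mouth at (302,25). I'll lift, turn to the stand's heading and go above the trough.

>>> {"name": "jog_arm", "arguments": {"increments": [[0,0,0,0,0,-0.4,0.8],[0,0,0,0,0,-0.5,0.8],[0,0,0.5,0,0,0,0.8],[0,0,0.45,0,0,0,0.8],[0,0,0,-0.86,-0.47,0,0.8],[0,0,0,-0.86,-0.47,0,0.8],[0,0,0,-0.86,-0.47,0,0.8],[0,0,0,-0.86,-0.47,0,0.8],[0,0,0,-0.86,-0.47,0,0.8],[0,0,0,-0.86,-0.47,0,0.8]]}}

```text
t: 15.5
tool_pos: [0.5524, -0.1873, 0.1224]
ee_rot: [3.139, 0.001, 1.591]
force: [-0.1, -1.2, -2.1]
finger_gap: 0.0391
gripper_force: 36.2
```

>>> {"name": "jog_arm", "arguments": {"increments": [[0,0,0,0,0,0,0.8],[0,0,0,0,0,0,0.8],[0,0,0,0,0,0,0.8]]}}

```text
t: 15.8
tool_pos: [0.5532, -0.1852, 0.1218]
ee_rot: [3.139, -0.001, 1.592]
force: [0.1, 0.4, -1.4]
finger_gap: 0.0386
gripper_force: 36.2
```

```bash
python3 - <<'E'
from h import *
np.set_printoptions(precision=4,suppress=True)
w5=dict(np.load("w5.npz"))
def off(w,o,uv,z):
    Rm=R.from_euler("xyz",o["ee_rot"]).as_matrix();return Rm.T@(at_z(w,uv,z)-o["tool_pos"])
o5=dict(tool_pos=np.array([.6201,-.0572,.0983]),ee_rot=[-3.1415,0,1.7214])
for z in(.094,.098):print("tip",off(w5,o5,(300/1.5+60,163/1.5),z))
for r in(290,340):print("collar",r,off(w5,o5,(300/1.5+60,r/1.5),.108))
o=bot.observe();print(o["t"],o["tool_pos"],o["ee_rot"],o["force"])
w=bot.capture("wrist");np.savez("w6.npz",tp=o["tool_pos"],er=o["ee_rot"],**{k:w[k] for k in("rvec","tvec","mtx")})
b=w["pixels"].copy();cv2.imwrite("pics/w6raw.png",b)
cv2.imwrite("pics/w6.png",cv2.resize(b[130:380,140:372],None,fx=2.4,fy=2.4,interpolation=cv2.INTER_CUBIC))
E
```

```text
tip [ 0.0689 -0.0001  0.0043]
tip [ 0.069  -0.0001  0.0003]
collar 290 [ 0.0415 -0.     -0.0097]
collar 340 [ 0.0292 -0.     -0.0097]
15.8 [ 0.5532 -0.1852  0.1218] [ 3.1394 -0.0009  1.5921] [ 0.1008  0.3505 -1.3829]
```

View pics/w6.png

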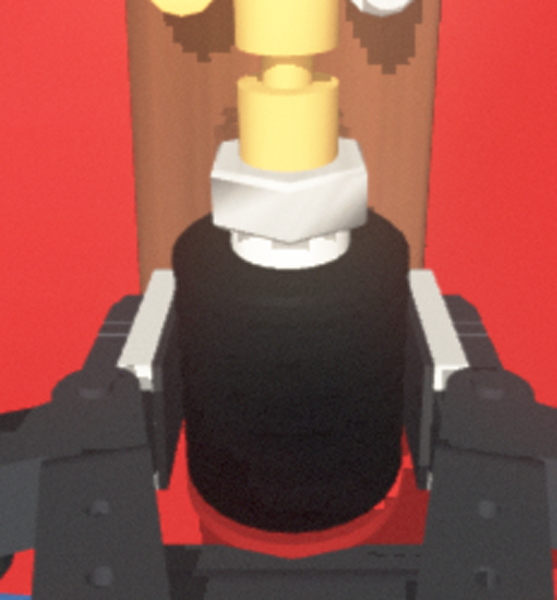

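The load hangs over the stand: collar at (289,190), stand base edges at columns 133 and 433 at row 100, adapters at the top edge. Now I work out the offset.

```bash
python3 - <<'E'
from h import *
np.set_printoptions(precision=4,suppress=True)
w=dict(np.load("w6.npz"));b=cv2.imread("pics/w6raw.png")
Rm=R.from_euler("xyz",w["er"]).as_matrix()
def g(x,y,z,crop=True):
    uv=(140+x/2.4,130+y/2.4) if crop else (x,y)
    X=at_z(w,uv,z);return X[:2],(Rm.T@(X-w["tp"]))[:2]
for r,l,rr in((20,131,437),(100,134,433),(250,139,426)):
    a,c=g(l,r,.012),g(rr,r,.012);print("base mid",r,(a[0]+c[0])/2,(a[1]+c[1])/2,c[1][1]-a[1][1])
print("collar",g(289,150,.1175+.008)[1],"spigot",g(287,20,.1175+.006)[1])
hsv=cv2.cvtColor(b,cv2.COLOR_BGR2HSV)
for nm,m in(("yellow",cv2.inRange(hsv,(18,80,150),(35,255,255))),("white",cv2.inRange(hsv,(0,0,140),(179,50,255)))):
    n,_,st,ce=cv2.connectedComponentsWithStats(m)
    for i in range(1,n):
        if st[i][4]>60 and st[i][1]<200:print(nm,st[i],ce[i].round(1),g(*ce[i],.04,False))
s=bot.capture("scene");
print([(x["at"],x["score"]) for x in bot.look_for(w|{"shot":0},"stand")] if 0 else "")
E
```

```text
base mid 20 [ 0.551  -0.1405] [ 0.0447 -0.0015] 0.08702372885968918
base mid 100 [ 0.5513 -0.1638] [ 0.0214 -0.0017] 0.08760257530125837
base mid 250 [ 0.5519 -0.2115] [-0.0263 -0.0021] 0.08913723196150031
collar [0.04   0.0003] spigot [ 0.0592 -0.    ]
yellow [198 102  34  35 902] [214.9 118.6] (array([ 0.5254, -0.1259]), array([ 0.0598, -0.0267]))
yellow [ 238  109   43   92 3206] [258.6 154.9] (array([ 0.5515, -0.1468]), array([ 0.0383, -0.0011]))
yellow [  19  142   67   64 2265] [ 51.8 173.6] (array([ 0.4241, -0.1612]), array([ 0.0267, -0.1287]))
white [282 103  34  34 872] [298.5 119. ] (array([ 0.5746, -0.125 ]), array([0.0596, 0.0225]))
white [ 446  134   66  129 6086] [484.1 193.2] (array([ 0.6941, -0.1682]), array([0.0139, 0.141 ]))
white [   0  175   57   55 1634] [ 20.5 207.2] (array([ 0.4007, -0.1836]), array([ 0.0047, -0.1526]))
white [ 228  188   65   54 2519] [260.1 216.3] (array([ 0.5532, -0.1866]), array([-0.0015, -0.0002]))
```

>>> {"name": "jog_arm", "arguments": {"increments": [[0,0,0,0,-0.07,0.5,0.8],[0,0,0,0,0,0.6,0.8],[0,0,0,0,0,0.6,0.8],[0,0,0,0,0,0.4,0.8],[0,0,0,0,0,0.2,0.8],[0,0,0,0,0,0.08,0.8],[0,0,0,0,0,0,0.8],[0,0,0,0,0,0,0.8]]}}

```text
t: 16.7
tool_pos: [0.5508, -0.1869, 0.0619]
ee_rot: [3.14, 0.0, 1.59]
force: [0.0, 0.4, -1.7]
finger_gap: 0.0385
gripper_force: 36.2
```

>>> {"name": "jog_arm", "arguments": {"increments": [[0,0,0,0,0,0.06,0.8],[0,0,0,0,0,0.06,0.8],[0,0,0,0,0,0,0.8],[0,0,0,0,0,0,0.8]]}}

```text
t: 17.1
tool_pos: [0.5501, -0.187, 0.0588]
ee_rot: [-3.141, 0.0, 1.59]
force: [-2.6, 0.1, 3.3]
finger_gap: 0.0387
gripper_force: 36.7
```

>>> {"name": "jog_arm", "arguments": {"increments": [[0,0,0,0,-0.06,0,0.8],[0,0,0,0,-0.04,0,0.8],[0,0,0,0,0,0,0.8],[0,0,0,0,0,0,0.8]]}}

```text
t: 17.5
tool_pos: [0.5496, -0.187, 0.0588]
ee_rot: [3.138, 0.0, 1.59]
force: [3.3, -1.2, 0.7]
finger_gap: 0.0391
gripper_force: 36.5
```

>>> {"name": "jog_arm", "arguments": {"increments": [[0,0,0,0,0,0.04,0.8],[0,0,0,0,0,0.02,0.8],[0,0,0,0,0,0,0.8],[0,0,0,0,0,0,0.8]]}}

```text
t: 17.9
tool_pos: [0.5497, -0.1869, 0.0584]
ee_rot: [3.137, 0.001, 1.59]
force: [1.4, -0.2, 7.7]
finger_gap: 0.0386
gripper_force: 37.3
```

>>> {"name": "jog_arm", "arguments": {"increments": [[0,0,0,0,0,-0.08,0.8],[0,0,0,0,0,-0.08,0.8],[0,0,0,0,0,0,0.8],[0,0,0,0,0,0,0.8],[0,0,0,0,0,0,0.8]]}}

```text
t: 18.4
tool_pos: [0.5475, -0.1866, 0.0607]
ee_rot: [-3.141, -0.0, 1.59]
force: [1.5, 0.3, 1.7]
finger_gap: 0.0387
gripper_force: 36.5
```

```bash
python3 - <<'E'
from h import *
np.set_printoptions(precision=4,suppress=True)
o=bot.observe();print(o["tool_pos"],o["force"])
Rm=R.from_euler("xyz",o["ee_rot"]).as_matrix()
w=bot.capture("wrist");b=w["pixels"];cv2.imwrite("pics/w7raw.png",b)
hsv=cv2.cvtColor(b,cv2.COLOR_BGR2HSV)
for nm,m in(("yellow",cv2.inRange(hsv,(18,80,150),(35,255,255))),("white",cv2.inRange(hsv,(0,0,140),(179,50,255)))):
    n,_,st,ce=cv2.connectedComponentsWithStats(m)
    for i in range(1,n):
        if st[i][4]>100 and 150<ce[i][0]<360 and ce[i][1]<250:
            X=at_z(w,ce[i],.04);print(nm,st[i],ce[i].round(1),X[:2],(Rm.T@(X-o["tool_pos"]))[:2])
# dark cylinder width per row and base (brown) edges
for r in(190,200,210,220,230,240):
    v=b[r].max(1);c=[x for x in range(200,320) if v[x]<45];print(r,(min(c),max(c)) if c else None)
for r in(90,100,110,120,130,140,150,160):
    h=hsv[r];m=[x for x in range(100,400) if 3<h[x][0]<14 and 60<h[x][1]<205 and h[x][2]<210];
    if m:
        a=[at_z(w,(q,r),.012) for q in(min(m),max(m))];mid=(a[0]+a[1])/2;print("base",r,min(m),max(m),mid[:2],np.linalg.norm(a[1]-a[0]))
for pth in("pics/w6raw.png",):
    c6=cv2.imread(pth);w6=dict(np.load("w6.npz"))
    for r in(235,240,250):
        v=c6[r].max(1);c=[x for x in range(190,330) if v[x]<45];print("w6",r,min(c),max(c),[(z,round(np.linalg.norm(at_z(w6,(min(c),r),z)-at_z(w6,(max(c)+1,r),z))*1e3,1)) for z in(.110,.114,.118,.122)])
E
```

```text
[ 0.5475 -0.1866  0.0607] [1.4678 0.2838 1.7143]
yellow [ 186  102   48   49 1796] [209.6 125.8] [ 0.5256 -0.1257] [ 0.0613 -0.0207]
yellow [ 238  109   43   92 3251] [258.9 155.2] [ 0.546  -0.1375] [ 0.0491 -0.0005]
white [ 301  103   50   47 1811] [325.7 125.6] [ 0.5733 -0.1246] [0.0614 0.027 ]
white [ 228  188   65   54 2555] [260.2 216.1] [ 0.5471 -0.1649] [0.0217 0.0001]
190 None
200 None
210 None
220 None
230 None
240 None
base 100 177 360 [ 0.5501 -0.1155] 0.08846758147430178
base 110 178 359 [ 0.5502 -0.1202] 0.08825321711913142
base 120 178 358 [ 0.5501 -0.125 ] 0.08852703059830372
base 130 179 357 [ 0.5502 -0.1298] 0.08830943472469308
base 140 180 356 [ 0.5503 -0.1347] 0.08808799714973387
base 150 180 355 [ 0.5502 -0.1398] 0.08836765521719561
base 160 181 354 [ 0.5503 -0.1449] 0.08814276083230176Traceback (most recent call last):
  File "<stdin>", line 22, in <module>
ValueError: min() iterable argument is empty
```

With the load sliding on 45° flanks (2.2 mm sideways gives 2.3 mm of height), the V's bottom is near x = 0.5497, TCP z = 0.058. That agrees with the base's centreline at 0.5502. I'll re-centre and seat it.

>>> {"name": "jog_arm", "arguments": {"increments": [[0,0,0,0,0.06,-0.04,0.8],[0,0,0,0,0.05,0,0.8],[0,0,0,0,0,0,0.8],[0,0,0,0,0,0,0.8]]}}

```text
t: 18.85
tool_pos: [0.5498, -0.1869, 0.0613]
ee_rot: [-3.14, -0.0, 1.59]
force: [0.7, -0.1, -2.0]
finger_gap: 0.039
gripper_force: 36.3
```

>>> {"name": "jog_arm", "arguments": {"increments": [[0,0,0,0,0,0.06,0.8],[0,0,0,0,0,0.06,0.8],[0,0,0,0,0,0,0.8],[0,0,0,0,0,0,0.8]]}}

```text
t: 19.25
tool_pos: [0.5499, -0.187, 0.0588]
ee_rot: [-3.14, 0.0, 1.59]
force: [-1.9, -0.2, 0.8]
finger_gap: 0.0389
gripper_force: 36.6
```

>>> {"name": "jog_arm", "arguments": {"increments": [[0,0,0,0,-0.03,0.02,0.8],[0,0,0,0,0,0.02,0.8],[0,0,0,0,0,0,0.8],[0,0,0,0,0,0,0.8]]}}

```text
t: 19.65
tool_pos: [0.5499, -0.1868, 0.0585]
ee_rot: [3.141, 0.0, 1.59]
force: [-1.9, -0.1, 6.0]
finger_gap: 0.039
gripper_force: 36.9
```

```bash
python3 - <<'E'
from h import *
np.set_printoptions(precision=4,suppress=True)
o=bot.observe();print(o["tool_pos"],o["force"],o["torque"])
Rm=R.from_euler("xyz",o["ee_rot"]).as_matrix()
w=bot.capture("wrist");b=w["pixels"];cv2.imwrite("pics/w8raw.png",b)
g=cv2.cvtColor(b,cv2.COLOR_BGR2GRAY)
for r in(225,240,255):print(r,g[r,190:330:4].tolist())
for nm,z in(("scene",.05),("side",.05)):
    p=bot.capture(nm);cv2.imwrite(f"pics/{nm}8.png",p["pixels"])
    print(nm,[(x["at"],round(x["score"],2)) for x in bot.look_for(p,"load")],proj(p,[(.55,-.187,.05),(.55,-.187,.054)]).round(1).tolist())
E
```

```text
[ 0.5499 -0.1868  0.0585] [-1.9479 -0.0537  6.0179] [-0.0808  0.4706 -0.0423]
225 [135, 139, 138, 137, 135, 132, 132, 75, 69, 71, 73, 97, 184, 233, 245, 245, 246, 246, 245, 241, 228, 219, 183, 171, 95, 74, 72, 71, 68, 137, 152, 147, 144, 146, 148]
240 [133, 140, 138, 138, 134, 129, 56, 61, 59, 64, 69, 66, 71, 74, 85, 170, 254, 254, 254, 254, 161, 93, 77, 77, 74, 67, 68, 68, 64, 65, 116, 147, 144, 147, 144]
255 [89, 81, 104, 229, 228, 220, 55, 56, 49, 56, 63, 60, 64, 63, 68, 71, 75, 77, 74, 70, 68, 66, 68, 65, 60, 59, 60, 55, 52, 56, 73, 226, 229, 228, 88]
scene [([241.2, 131.2], 0.91), ([205.8, 151.9], 0.68), ([320.6, 321.5], 0.64)] [[203.0, 152.1], [202.9, 150.9]]
side [([372.2, 200.3], 0.9), ([127.4, 242.3], 0.81), ([317.5, 179.2], 0.68)] [[319.1, 176.1], [319.2, 174.9]]
```

```bash
python3 - <<'E'
from h import *
np.set_printoptions(precision=2,suppress=True)
w6=dict(np.load("w6.npz"));w5=dict(np.load("w5.npz"))
b6=cv2.imread("pics/w6raw.png");b5=cv2.resize(cv2.imread("pics/w5.png"),(392,384),interpolation=cv2.INTER_AREA)
b5=cv2.copyMakeBorder(b5,0,0,60,60,cv2.BORDER_REPLICATE)
def pred(w,tp,yaw,h,r,rad,xs):
    C=ray(w,(0,0))[0];u=np.array([np.cos(yaw),np.sin(yaw),0]);v=np.array([np.sin(yaw),-np.cos(yaw),0])
    A=np.array([tp[0],tp[1],tp[2]-h]);y=(C-A)@v;z=C[2]-A[2];D=np.hypot(y,z);a0=np.arctan2(y,z);al=np.arccos(rad/D);o=[]
    for s in(-1,1):
        q=A+rad*(np.sin(a0+s*al)*v+np.cos(a0+s*al)*np.array([0,0,1]))
        P=proj(w,[q+u*xs[0],q+u*xs[1]]);P=P[np.argsort(P[:,1])];o.append(np.interp(r,P[:,1],P[:,0]))
    return o[1]-o[0]
def wid(b,r,thr=105):
    g=cv2.cvtColor(b,cv2.COLOR_BGR2GRAY)[r].astype(float);x=256
    return g
for nm,b,w,tp,yaw in(("w5",b5,w5,[.6201,-.0572,.0983],1.7214),("w6",b6,w6,w6["tp"],w6["er"][2])):
    for r in(230,238,244):
        g=cv2.cvtColor(b,cv2.COLOR_BGR2GRAY)[r].astype(float);d=np.diff(cv2.GaussianBlur(g[None],(3,1),0)[0])
        L=190+np.argmin(d[190:235]);Rr=285+np.argmax(d[285:330])
        print(nm,r,L,Rr,Rr-L,"pred h=0,4,8:",[round(pred(w,tp,yaw,h,r,.02,(-.02,.03)),1) for h in(0,.004,.008)])
    # spigot width: yellow
    hsv=cv2.cvtColor(b,cv2.COLOR_BGR2HSV);m=cv2.inRange(hsv,(15,70,120),(36,255,255))
    for r in(125,180):
        c=np.flatnonzero(m[r,225:290]);print(nm,"spigot",r,len(c),"pred",[round(pred(w,tp,yaw,h,r,.008,(.035,.09)),1) for h in(0,.004,.008)])
E
```

```text
w5 230 212 308 96 pred h=0,4,8: [np.float64(105.4), np.float64(101.9), np.float64(98.5)]
w5 238 211 310 99 pred h=0,4,8: [np.float64(104.6), np.float64(101.1), np.float64(97.8)]
w5 244 211 309 98 pred h=0,4,8: [np.float64(104.0), np.float64(100.5), np.float64(97.2)]
w5 spigot 125 30 pred [np.float64(45.8), np.float64(44.3), np.float64(42.9)]
w5 spigot 180 41 pred [np.float64(43.6), np.float64(42.2), np.float64(40.9)]
w6 230 212 309 97 pred h=0,4,8: [np.float64(105.3), np.float64(101.8), np.float64(98.5)]
w6 238 210 310 100 pred h=0,4,8: [np.float64(104.5), np.float64(101.0), np.float64(97.7)]
w6 244 211 309 98 pred h=0,4,8: [np.float64(103.9), np.float64(100.4), np.float64(97.2)]
w6 spigot 125 50 pred [np.float64(45.8), np.float64(44.3), np.float64(42.9)]
w6 spigot 180 42 pred [np.float64(43.6), np.float64(42.2), np.float64(40.8)]
```

Apparent widths put the load's axis about 7–8 mm below the TCP, so it is seated. I'll ease the pressure and open slowly.

>>> {"name": "jog_arm", "arguments": {"increments": [[0,0,0,0,-0.03,-0.06,0.8],[0,0,0,0,0,0,0.8],[0,0,0,0,0,0,0.8]], "grip_force": 20}}

```text
t: 20.2
tool_pos: [0.5496, -0.1868, 0.0592]
ee_rot: [3.141, -0.0, 1.59]
force: [0.0, -0.9, -0.8]
finger_gap: 0.0388
gripper_force: 36.4
```

>>> {"name": "jog_arm", "arguments": {"increments": [[0,0,0,0,0,0,0.54],[0,0,0,0,0,0,0.5],[0,0,0,0,0,0,0.46],[0,0,0,0,0,0,0.4],[0,0,0,0,0,0,0.3],[0,0,0,0,0,0,0.3],[0,0,0,0,0,0,0.3]]}}

```text
t: 20.9
tool_pos: [0.5491, -0.1868, 0.0593]
ee_rot: [-3.142, -0.0, 1.59]
force: [-0.3, 0.3, -0.9]
finger_gap: 0.0592
gripper_force: 0.0
```

Now I go straight up and clear, then check numerically.

>>> {"name": "jog_arm", "arguments": {"increments": [[0,0,0,0,0,-0.5,0.3],[0,0,0,0,0,-1,0.3],[0,0,0,0,0,-1,0.3],[0,0,0,0,0,-1,0.3],[0,0,0,0,0,-1,0.3],[0,0,0,-0.8,0,-1,0.3],[0,0,0,-0.8,0,-1,0.3],[0,0,0,0,0,0,0.3],[0,0,0,0,0,0,0.3],[0,0,0,0,0,0,0.3]]}}

```text
t: 21.9
tool_pos: [0.5492, -0.2255, 0.2212]
ee_rot: [-3.14, -0.002, 1.592]
force: [0.0, 0.4, 0.1]
finger_gap: 0.0598
gripper_force: 0.0
```

```bash
python3 - <<'E'
from h import *
np.set_printoptions(precision=4,suppress=True)
o=bot.observe();print(o["t"],o["tool_pos"],o["force"])
w=bot.capture("wrist");b=w["pixels"];cv2.imwrite("pics/w9.png",b)
print([(np.round(x["at"]).tolist(),round(x["score"],2),at_z(w,x["at"],.06).round(4)[:2].tolist()) for x in bot.look_for(w,"load")])
print([(np.round(x["at"]).tolist(),round(x["score"],2),at_z(w,x["at"],.1).round(4)[:2].tolist()) for x in bot.look_for(w,"sleeve")])
print("expected load centre px",proj(w,[(.5497,-.189,.05)]).round(0),"sleeve",proj(w,[(.603,.056,.095)]).round(0))
hsv=cv2.cvtColor(b,cv2.COLOR_BGR2HSV)
blk=(hsv[...,2]<75).astype(np.uint8)
n,_,st,ce=cv2.connectedComponentsWithStats(blk)
for i in range(1,n):
    if st[i][4]>150: print("dark",st[i],ce[i].round(1),at_z(w,ce[i],.06).round(4)[:2])
u,v=proj(w,[(.5497,-.187,.05)])[0]
m=cv2.inRange(hsv,(18,80,130),(36,255,255));n,_,st,ce=cv2.connectedComponentsWithStats(m)
for i in range(1,n):
    if st[i][4]>60: print("brass",st[i],ce[i].round(1),at_z(w,ce[i],.055).round(4)[:2])
gm=cv2.inRange(hsv,(45,60,40),(90,255,255));n,_,st,ce=cv2.connectedComponentsWithStats(gm)
for i in range(1,n):
    if st[i][4]>8: print("green band",st[i],ce[i].round(1),at_z(w,ce[i],.11).round(4)[:2])
for nm in("scene","side"):
    p=bot.capture(nm);a=cv2.imread(f"pics/{nm}0.png");cv2.imwrite(f"pics/{nm}9.png",p["pixels"])
    for q in("load","mug","morse_key","fist_mic"):print(nm,q,[np.round(x["at"]).tolist() for x in bot.look_for(p,q)[:3]])
    print(proj(p,[(.5497,-.189,.05)]).round(0))
    d=cv2.absdiff(a,p["pixels"]).max(2)
    for k,(X,rr) in dict(key=((.78,.094,.03),14),mic=((.36,.091,.02),14),mug=((.725,-.167,.05),12)).items():
        c=proj(p,X)[0].astype(int);print(k,float(np.percentile(d[c[1]-rr:c[1]+rr,c[0]-rr:c[0]+rr],90)))
E
```

```text
21.9 [ 0.5492 -0.2255  0.2212] [0.0454 0.4001 0.0867]
[([75.0, 153.0], 0.94, [0.3909, -0.203]), ([264.0, 125.0], 0.84, [0.5509, -0.1761])]
[]
expected load centre px [[262. 139.]] sleeve [[ 375. -320.]]
dark [ 242  110   46   57 2313] [264.2 138.4] [ 0.5511 -0.1873]
dark [  23  117   93   84 4379] [ 65.9 162.1] [ 0.3821 -0.2111]
dark [    0   247   222   137 13432] [108.8 339.4] [ 0.398  -0.3936]
dark [  271   249   241   135 14228] [403.6 341.6] [ 0.6978 -0.3896]
brass [223  51  24  25 452] [234.6  62.9] [ 0.5261 -0.1285]
brass [257  50  17  18 272] [264.6  58.9] [ 0.55  -0.125]
brass [257  70  17  22 275] [264.4  81.6] [ 0.5502 -0.1421]
brass [  94   82   46   47 1053] [116.3 104.5] [ 0.4282 -0.1627]
scene load [[317.0, 319.0], [204.0, 153.0], [243.0, 132.0]]
scene mug [[150.0, 186.0]]
scene morse_key []
scene fist_mic [[311.0, 170.0]]
[[203. 152.]]
key 4.0
mic 4.0
mug 3.0
side load [[127.0, 243.0], [319.0, 177.0]]
side mug [[270.0, 162.0]]
side morse_key [[225.0, 218.0]]
side fist_mic [[312.0, 240.0]]
[[320. 176.]]
key 5.0
mic 5.0
mug 7.0
```

```bash
python3 - <<'E'
from h import *
a=cv2.imread("pics/scene0.png");b=cv2.imread("pics/scene9.png")
d=cv2.absdiff(a,b).max(2);p=bot.capture("scene")
f0=np.array([.5966,.101,.105]);u=np.array([-.1495,.9888,0])
for k in(40,45,50,55,58):
    c=proj(p,f0-u*k/1000)[0].round().astype(int);print(k,a[c[1],c[0]],b[c[1],c[0]])
print(bot.job_done())
E
```

```text
40 [246 253 255] [248 254 255]
45 [248 254 255] [249 254 255]
50 [247 253 255] [248 254 255]
55 [247 253 255] [248 254 255]
58 [235 251 252] [235 251 253]
the job is handed in; nothing more can be done
None
```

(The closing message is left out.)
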